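# Reset a contour gauge and lock it

### The arm

A 7-joint arm with a two-finger parallel gripper is mounted at the origin on the work surface; the furniture and walls round the work are solid. World frame = base frame: x ahead of the robot, y to its left, z up, the work surface at z = 0. Lengths are in m, angles in rad, forces in N, time in s.
With the tool pointing down it reaches from about 0.425 to 0.875 m from the base axis. Payload 8.4 kg.
Tool frame: the origin (TCP) lies midway between the tips of the shut fingers; the grasp point (between the pads) lies 19 mm behind it; z points along the fingers, y is the line along which they close (so a half turn about z gives the same grasp; the last joint's range is limited). The gripper opens to 87 mm and grips with 3 to 60 N. Pads are 19 mm wide; open, the fingers measure 117 mm over their backs; the gripper's body (75 mm by 190 mm) begins 51 mm behind the grasp point.
Start: joints at [-1.321, 0.333, 0.04, 1.465, -0.013, 1.343, -0.059], TCP at [0.222, 0.611, 0.223] pointing down, gripper open.
Joint ranges: [-2.58, 2.58], [-0.38, 2.09], [-1.3, 1.39], [0.25, 2.4], [-1.5, 4.64], [0.08, 2.09], [-2.65, 2.65]. Speed limits (rad/s): [2.22, 2.22, 2.79, 2.79, 3.14, 3.14, 3.14].

### API

Orientations are given as [roll, pitch, yaw] about the fixed x, y, z axes, in that order (R = Rz(yaw) Ry(pitch) Rx(roll)).
In Python, from bench import arm gives the robot as it stands. The module is installed in compiled form; this text tells all that it offers. Calls block until the motion is done:
- arm.move_ptp(position, orientation): joint-space move of the TCP to a pose.
- arm.line_to(position, attitude=None, feed=0.15, threshold=None): straight line of the TCP; attitude=None keeps the orientation; feed is the mean speed in m/s. With threshold (N) it stops when the force on the tool has changed by that much, and returns True; else False.
- arm.goto_joints(angles): joint-space move.
- arm.ungrasp() and arm.clamp(newtons=None): open the fingers fully, or close them until they stop; newtons is the grip in N (None keeps the last).
- arm.sleep(seconds).
- arm.ik(position, orientation): joint angles nearest the present ones, or None.
- arm.get_obs(): the state.
- arm.grab_frame(name): name is "scene" or "side" or "wrist"; returns the picture (480x640x3 uint8, red, green, blue); there is no depth.
- arm.camera_params(name): a dict with "mtx" (3x3 intrinsics, pixels), "extrinsics" (4x4, takes a point from world to camera coordinates). Camera axes: x right, y down, z forward; pixel columns grow to the right and rows downward; lengths in m; the calibration is good to about 2 mm. A picture is of the moment at which its call begins: read the wrist's pose just before it. camera_params takes no time and is no camera call; for the wrist camera it gives the pose at the moment of the call.
A pose or a line that the arm cannot do raises arm.Unreachable and nothing moves.
- arm.hand_in(): hands the job in; it is judged then, once.
The state is a dict: "clock": time; "qpos": joint angles; "qd": joint speeds; "tau": joint torques, N m; "tool_pos": TCP position; "tcp_rot": TCP orientation; "ft_force": force on the tool from outside, world axes, zero at the start; "moment": the same for the moment, N m; "grip_width": finger opening in m; "finger_force": force on a finger pad.
Only numpy, scipy, OpenCV 4.12 (cv2) and the standard library are available. Lean on these libraries where they do the work, as an engineer would, in place of code of your own. Each camera call takes 0.05 s, during which the arm holds its last target. There are 200 camera calls.

### The job

The contour gauge held upright in the bench vise still shows the profile of the last moulding. Run the fingertips along its row of leaves, gently pressing them down until every leaf is flush with the top edge of the orange frame, then press the black lock lever at the end of the gauge down flat so that the leaves stay home. Only touch and press: grip or lift nothing, pull no leaf up, and leave the things round the vise where they are.

Things in the scene. Friction and masses are not known exactly. Their poses are not given: they have to be found in the camera images.
- vise: Blue bench vise, fixed in the shallow white tray on the table, with a contour gauge (the orange and grey tool for copying profiles) clamped upright in its jaws; the jaws are 96 mm wide and 92 mm high, the vise and screw reach from x = -108 mm to x = +75 mm. Origin: on the tray floor (3 mm above the table) below the middle of the gauge's row. Axes: z up; y along the row of leaves, x across it; the screw handle is on the -x side. The gauge is part of it.
- gauge_row (a point): Middle of the gauge's row of leaves, level with the top edge of the orange frame, 113 mm above the table; this edge is the height at which the leaves are flush. The frame is 18 mm thick (x) and its top edge reaches from y = -66 mm to y = +72 mm; it is rigid and stops the fingertips once the leaves are flush. The row of 14 grey leaves, each 8.5 mm wide (y) and 8 mm thick (x) with a rounded slippery tip, fills y = -60 to +60 mm. Axes as the vise's: y along the row, z up.
- lock_pad (a point): Middle of the thumb pad (15 x 13 mm) on the free end of the black lock lever at the -y end of the gauge. With the lever flat (locked) this point lies at y = -73.5 mm, 6 mm higher than the frame's top edge; open, the lever stands up, leaning towards the row, and the pad is up to about 18 mm higher and 15 mm further from the row (it moves on an arc about the hinge; the surest push follows that arc).
- gauge_lock (a joint): Lock lever, rad: 0 = lying flat, locked; it starts open, standing up at 0.5 to 0.8. It hinges at y = -102 mm about the vise's x axis, 2 mm below the frame's top edge, is 34 mm long, and stays where it is left; about 1.5 N down on the pad moves it.
- leaf_01 (a joint): Leaf 1 of 14, counted from the lock end, at y = -55.2 mm from the row's middle. Value: how far its tip stands above the frame's top edge, m; 0 = flush (a stop); starts between 0.004 and 0.023. It slides down under about 0.6 N and stays where it is left.
- leaf_02 (a joint): Leaf 2 of 14, counted from the lock end, at y = -46.8 mm from the row's middle. Value: how far its tip stands above the frame's top edge, m; 0 = flush (a stop); starts between 0.004 and 0.023. It slides down under about 0.6 N and stays where it is left.
- leaf_03 (a joint): Leaf 3 of 14, counted from the lock end, at y = -38.2 mm from the row's middle. Value: how far its tip stands above the frame's top edge, m; 0 = flush (a stop); starts between 0.004 and 0.023. It slides down under about 0.6 N and stays where it is left.
- leaf_04 (a joint): Leaf 4 of 14, counted from the lock end, at y = -29.8 mm from the row's middle. Value: how far its tip stands above the frame's top edge, m; 0 = flush (a stop); starts between 0.004 and 0.023. It slides down under about 0.6 N and stays where it is left.
- leaf_05 (a joint): Leaf 5 of 14, counted from the lock end, at y = -21.2 mm from the row's middle. Value: how far its tip stands above the frame's top edge, m; 0 = flush (a stop); starts between 0.004 and 0.023. It slides down under about 0.6 N and stays where it is left.
- leaf_06 (a joint): Leaf 6 of 14, counted from the lock end, at y = -12.8 mm from the row's middle. Value: how far its tip stands above the frame's top edge, m; 0 = flush (a stop); starts between 0.004 and 0.023. It slides down under about 0.6 N and stays where it is left.
- leaf_07 (a joint): Leaf 7 of 14, counted from the lock end, at y = -4.2 mm from the row's middle. Value: how far its tip stands above the frame's top edge, m; 0 = flush (a stop); starts between 0.004 and 0.023. It slides down under about 0.6 N and stays where it is left.
- leaf_08 (a joint): Leaf 8 of 14, counted from the lock end, at y = +4.2 mm from the row's middle. Value: how far its tip stands above the frame's top edge, m; 0 = flush (a stop); starts between 0.004 and 0.023. It slides down under about 0.6 N and stays where it is left.
- leaf_09 (a joint): Leaf 9 of 14, counted from the lock end, at y = +12.8 mm from the row's middle. Value: how far its tip stands above the frame's top edge, m; 0 = flush (a stop); starts between 0.004 and 0.023. It slides down under about 0.6 N and stays where it is left.
- leaf_10 (a joint): Leaf 10 of 14, counted from the lock end, at y = +21.2 mm from the row's middle. Value: how far its tip stands above the frame's top edge, m; 0 = flush (a stop); starts between 0.004 and 0.023. It slides down under about 0.6 N and stays where it is left.
- leaf_11 (a joint): Leaf 11 of 14, counted from the lock end, at y = +29.8 mm from the row's middle. Value: how far its tip stands above the frame's top edge, m; 0 = flush (a stop); starts between 0.004 and 0.023. It slides down under about 0.6 N and stays where it is left.
- leaf_12 (a joint): Leaf 12 of 14, counted from the lock end, at y = +38.2 mm from the row's middle. Value: how far its tip stands above the frame's top edge, m; 0 = flush (a stop); starts between 0.004 and 0.023. It slides down under about 0.6 N and stays where it is left.
- leaf_13 (a joint): Leaf 13 of 14, counted from the lock end, at y = +46.8 mm from the row's middle. Value: how far its tip stands above the frame's top edge, m; 0 = flush (a stop); starts between 0.004 and 0.023. It slides down under about 0.6 N and stays where it is left.
- leaf_14 (a joint): Leaf 14 of 14, counted from the lock end, at y = +55.2 mm from the row's middle. Value: how far its tip stands above the frame's top edge, m; 0 = flush (a stop); starts between 0.004 and 0.023. It slides down under about 0.6 N and stays where it is left.
- jar: Bystander, loose: cream jar with a black cap, 43 mm across, 66 mm high. Origin at the centre of its underside.
- pencil: Bystander, loose: green pencil, 123 mm long, 7 mm thick. Origin at the centre of its underside.
- tape_measure: Bystander, loose: yellow tape measure, 66x74x36 mm. Origin at the centre of its underside.
- caliper: Bystander, loose: grey calliper with a black body, 214 mm long. Origin at the centre of its underside.
- pliers: Bystander, loose: red-handled pliers, 187 mm long. Origin at the centre of its underside.
- moulding: Bystander, loose: short offcut of pale wooden moulding, 92x130x26 mm. Origin at the centre of its underside.

How it is judged:
On the way, in this order (a step that is already met when the one before it is completed fails the run):
1. all fourteen leaves are flush (within 3 mm of the frame's top edge) while the lock lever is still up (value of joint each of leaf_01, leaf_02, leaf_03, leaf_04, leaf_05, leaf_06, leaf_07, leaf_08, leaf_09, leaf_10, leaf_11, leaf_12, leaf_13, leaf_14 below 0.003 m and value of joint gauge_lock above 0.35 rad), for 0.1 s.
2. the lock lever is pressed down flat (value of joint gauge_lock below 0.12 rad), for 0.1 s.
At the end, for the whole second after the job is handed in: every leaf stands less than 3 mm above the frame's top edge and the lock lever lies flat (within 0.15 rad) (value of joint each of leaf_01, leaf_02, leaf_03, leaf_04, leaf_05, leaf_06, leaf_07, leaf_08, leaf_09, leaf_10, leaf_11, leaf_12, leaf_13, leaf_14 below 0.003 m and value of joint gauge_lock below 0.15 rad); the robot touches nothing.
It fails at once if the gauge or vise is pressed harder than 80 N (contact force between the fingers and vise above 80 N).
It fails at once if a leaf is pulled up (its tip more than 30 mm above the frame) (value of joint any of leaf_01, leaf_02, leaf_03, leaf_04, leaf_05, leaf_06, leaf_07, leaf_08, leaf_09, leaf_10, leaf_11, leaf_12, leaf_13, leaf_14 above 0.03 m).
It fails at once if a bystander is moved more than 20 mm or lifted (distance of any of jar, pencil, tape_measure, caliper, pliers, moulding from where it was at the start of the episode above 0.02 m or height (world z) of any of jar, pencil, tape_measure, caliper, pliers, moulding above 0.02 m).
It also fails if it takes over 64 s, if anything falls off the work surface, if the arm or the gripper's body presses on something with over 40 N, if the wrist force passes 120 N, or if a joint passes its speed limit or range.

## Working session

There is one attempt and no reset: what is moved stays moved. The work goes in short steps, each a Python script; the robot and the scene stay as the last script left them, time stands still between calls to the robot, and variables do not carry over. Pictures are saved under pics/ and viewed, at most 10 in all, crops included, and the job is handed in when it is done.

```bash
mkdir -p pics
python3 - <<'E'
from bench import arm
import cv2
for n in("scene","side"):
    cv2.imwrite(f"pics/{n}0.png",arm.grab_frame(n)[:,:,::-1])
    p=arm.camera_params(n);print(n,p["mtx"].tolist(),p["extrinsics"].round(4).tolist())
o=arm.get_obs();print(o["clock"],o["tool_pos"],o["tcp_rot"])
E
```

```text
scene [[458.97133229999474, 0.0, 316.98243304491297], [0.0, 458.97133229999474, 239.16704925345263], [0.0, 0.0, 1.0]] [[0.8613, -0.508, -0.0098, -0.4952], [-0.378, -0.6278, -0.6804, 0.2938], [0.3394, 0.5897, -0.7328, 0.8885], [0.0, 0.0, 0.0, 1.0]]
side [[488.02102149265943, 0.0, 321.4501571551306], [0.0, 488.02102149265943, 238.1425776483959], [0.0, 0.0, 1.0]] [[0.9699, -0.2436, -0.0076, -0.5606], [-0.1667, -0.6401, -0.75, 0.182], [0.1778, 0.7287, -0.6614, 0.9812], [0.0, 0.0, 0.0, 1.0]]
0.1 [0.22203661 0.61045924 0.22176165] [-3.14015509e+00  1.17751323e-04  2.79273677e+00]
```

View pics/scene0.png

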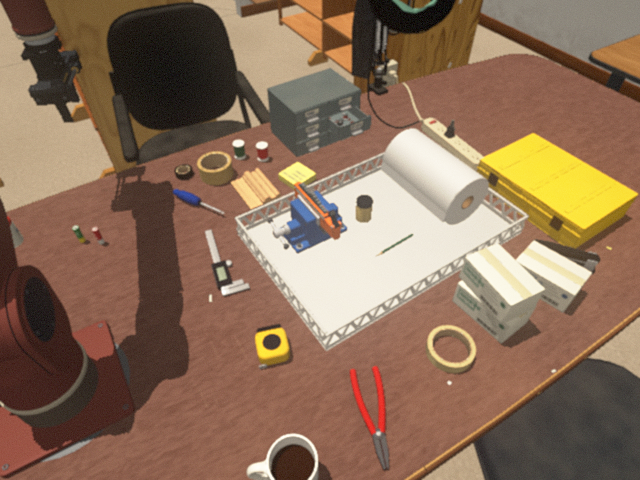

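View pics/side0.png

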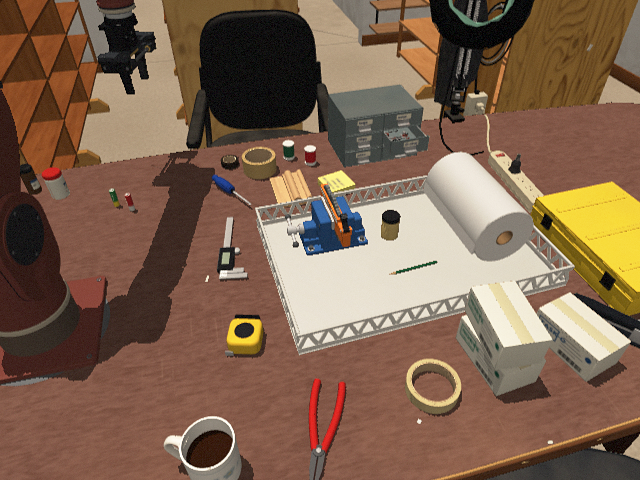

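The scene view has the vise at about (315,215) with the jar just right of it, and the side view has it at about (335,220). I'll enlarge both views.

Run:
```python
import cv2,numpy as np
a=cv2.imread("pics/scene0.png")[170:260,265:355];b=cv2.imread("pics/side0.png")[170:260,285:375]
f=lambda i:cv2.resize(i,(400,400),interpolation=cv2.INTER_CUBIC)
cv2.imwrite("pics/c0.png",np.hstack([f(a),f(b)]))
```

```text
(no output)
```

View pics/c0.png

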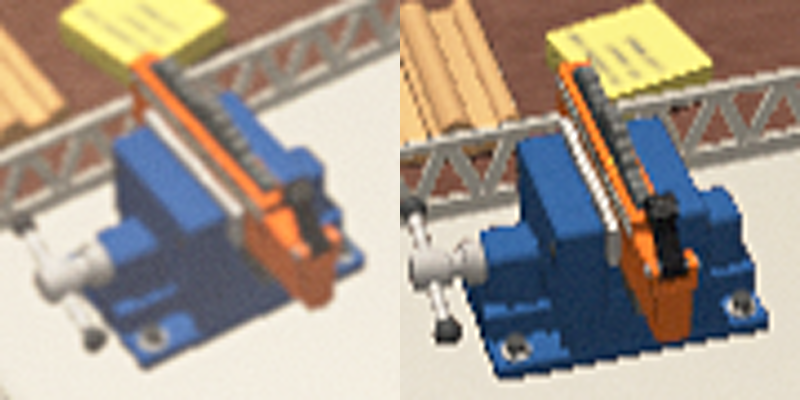

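Enlarged: the lock lever is at the near end (scene about (330,217)) and the far frame end is at scene (298,184). The handle is on the left, so the vise's +y points away from the viewer.

```bash
cat > h.py <<'E'
import numpy as np, cv2
from bench import arm
def ray(p,u,v,z):
    K=p["mtx"];E=p["extrinsics"];R=E[:3,:3];c=-R.T@E[:3,3]
    d=R.T@np.linalg.solve(K,[u,v,1]);return c+d*(z-c[2])/d[2]
def proj(p,X):
    q=p["extrinsics"][:3,:3]@np.array(X)+p["extrinsics"][:3,3];q=p["mtx"]@q;return q[:2]/q[2]
E
python3 - <<'E'
from h import *
P={n:arm.camera_params(n) for n in("scene","side")}
s=.225
for n,ox,pts in(("scene",265,[(145,60),(280,205)]),("side",285-90,[(575,68),(645,205)])):
    for u,v in pts: print(n,ray(P[n],ox+u*s,170+v*s,.113))
o=arm.get_obs()
E=arm.camera_params("wrist")["extrinsics"];R=cv2.Rodrigues(np.zeros(3))[0]
from scipy.spatial.transform import Rotation as Ro
T=Ro.from_euler("xyz",o["tcp_rot"]).as_matrix()
print("cam in tool",T.T@(-E[:3,:3].T@E[:3,3]-o["tool_pos"]),(E[:3,:3]@T).round(3).tolist(),arm.camera_params("wrist")["mtx"][0,0])
E
```

```text
scene [0.62967308 0.18426733 0.113     ]
scene [0.63367251 0.04781191 0.113     ]
side [0.63173618 0.18217931 0.113     ]
side [0.63623142 0.06122519 0.113     ]
cam in tool [ 0.08509791  0.00031805 -0.16251032] [[0.001, 1.0, -0.0], [-0.953, 0.001, -0.303], [-0.303, 0.001, 0.953]] 380.6004283247243
```

Run:
```python
from h import *
import math
for y in (0.03,math.pi+.03-2*math.pi):
    print(y,arm.ik([.585,.113,.21],[math.pi,0,y]))
q=arm.ik([.585,.113,.21],[math.pi,0,.03]); 
yaw=.03 if q is not None else .03-math.pi
arm.clamp(5)
# sign: with yaw~0 camera is at +x, so tcp sits at -x of row
arm.move_ptp([.585 if yaw>0 else .683,.113,.21],[math.pi,0,yaw])
p=arm.camera_params("wrist");np.savez("w1.npz",mtx=p["mtx"],extrinsics=p["extrinsics"])
cv2.imwrite("pics/w1.png",arm.grab_frame("wrist")[:,:,::-1])
o=arm.get_obs();print(o["clock"],o["tool_pos"],o["tcp_rot"],o["grip_width"],o["ft_force"])
```

```text
0.03 [-0.85167864  0.26830533  0.70943234  1.64914072 -0.18064419  1.29118171
 -1.65063448]
-3.1115926535897933 [-0.68426805  0.24328537  0.49988406  1.64160081 -0.1205519   1.28747222
  1.43779194]
3.875 [0.58484876 0.11419443 0.20986751] [-3.14143476e+00  2.09913374e-04  3.22769711e-02] 0.00035437734425299396 [ 0.35442128  0.71162694 -1.06456808]
```

View pics/w1.png

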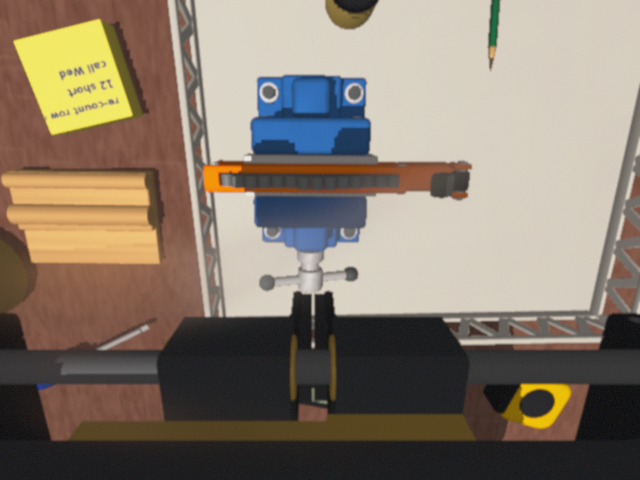

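The wrist view shows the gauge horizontal at rows of about 163–195, with leaves over columns 220–400 and the lock pad at about (450,180). The lock end (-y) is on the right. I'll enlarge it.

Run:
```python
import cv2
a=cv2.imread("pics/w1.png")[140:220,195:480]
cv2.imwrite("pics/c1.png",cv2.resize(a,(798,224),interpolation=cv2.INTER_CUBIC))
```

```text
(no output)
```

View pics/c1.png

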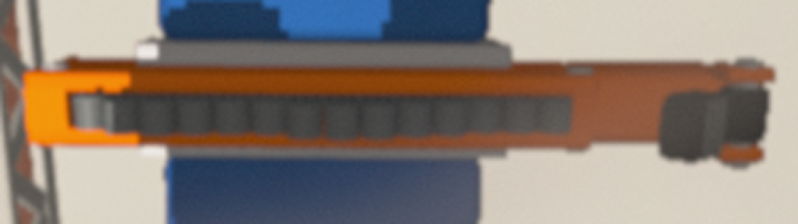

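Run:
```python
from h import *
p=np.load("w1.npz")
L=ray(p,203.9,178.6,.113);S=ray(p,220,178.7,.113);R=ray(p,398.6,179.6,.113);print(L,S,R)
d=L-R;d/=np.linalg.norm(d);print("yaw",np.arctan2(-d[0],d[1]),np.linalg.norm(L-R),"mid from L",L-.072*d,"from R",R+.06*d)
c=L-.072*d*.5-.036*d
n=np.array([-d[1],d[0],0])
for n,u in(("72",72),("-66",-66),("-60",-60)): print(n,proj(p,(L-.072*d)+u*1e-3*d))
print("pad",ray(p,195+695/2.8,140+127/2.8,.131))
```

```text
[0.63110414 0.19031405 0.113     ] [0.63140175 0.17941945 0.113     ] [0.63484456 0.0585463  0.113     ]
yaw 0.028378822736293143 0.13182082677545467 mid from L [0.63314714 0.11834304 0.113     ] from R [0.63314206 0.11852214 0.113     ]
72 [203.9 178.6]
-66 [407.72573964 179.64687077]
-60 [398.86461395 179.60135909]
pad [0.63449809 0.03405758 0.131     ]
```

The row length checks out at 131.8 mm (expected 132), with the middle at (0.633, 0.118) and yaw 0.028. I'll start with one press and look at the force.

```bash
cat >> h.py <<'E'
import math
Y=.0284;M=np.array([.6331,.1184,.113]);A=[math.pi,0,Y]
d=np.array([-math.sin(Y),math.cos(Y),0])
def at(y,dz): return M+d*y+[0,0,dz]
def press(y):
    arm.line_to(at(y,.028),feed=.15)
    s=arm.line_to(at(y,-.003),feed=.035,threshold=10)
    o=arm.get_obs();print(y,s,"dz %.4f"%(o["tool_pos"][2]-.113),o["ft_force"].round(1),"t",round(o["clock"],1))
    arm.line_to(at(y,.028),feed=.15)
E
python3 - <<'E'
from h import *
arm.move_ptp(at(50,.05)*0+at(.050,.05),A)
press(.050)
o=arm.get_obs();print(o["tool_pos"]-at(.05,.028))
E
```

```text
0.05 True dz 0.0005 [-1.7 -1.   6.9] t 5.4
[ 5.00825657e-04 -3.86284587e-05  5.17186270e-04]
```

Run:
```python
from h import *
for y in np.linspace(.040,-.050,10): press(round(y,3))
arm.line_to(at(-.05,.06))
arm.line_to(at(0,.097)-[.05,0,0])
p=arm.camera_params("wrist");np.savez("w2.npz",mtx=p["mtx"],extrinsics=p["extrinsics"])
a=arm.grab_frame("wrist")[:,:,::-1];s=arm.grab_frame("side")[:,:,::-1]
f=lambda i,w,h:cv2.resize(i,(w,h),interpolation=cv2.INTER_CUBIC)
cv2.imwrite("pics/c2.png",np.vstack([f(a[140:220,195:480],798,224),np.pad(f(s[170:260,285:375],370,370),((0,0),(0,428),(0,0)))]))
print(arm.get_obs()["clock"])
```

```text
0.04 True dz 0.0005 [-1.6  0.5  6.4] t 6.7
0.03 True dz 0.0005 [-2.1 -0.7  7.1] t 8.0
0.02 True dz 0.0005 [-2.1 -1.1  7.1] t 9.3
0.01 True dz 0.0005 [-3.  -1.3  7.6] t 10.7
0.0 True dz 0.0005 [-2.9 -0.1  8.2] t 12.0
-0.01 True dz 0.0005 [-2.3  0.4  7.5] t 13.3
-0.02 True dz 0.0005 [-2.   0.2  6.7] t 14.6
-0.03 True dz 0.0005 [-1.7  0.   7.9] t 16.0
-0.04 True dz 0.0006 [-1.5 -0.3  6.7] t 17.3
-0.05 True dz 0.0006 [-2.5 -0.3  7.4] t 18.6
20.1
```

View pics/c2.png

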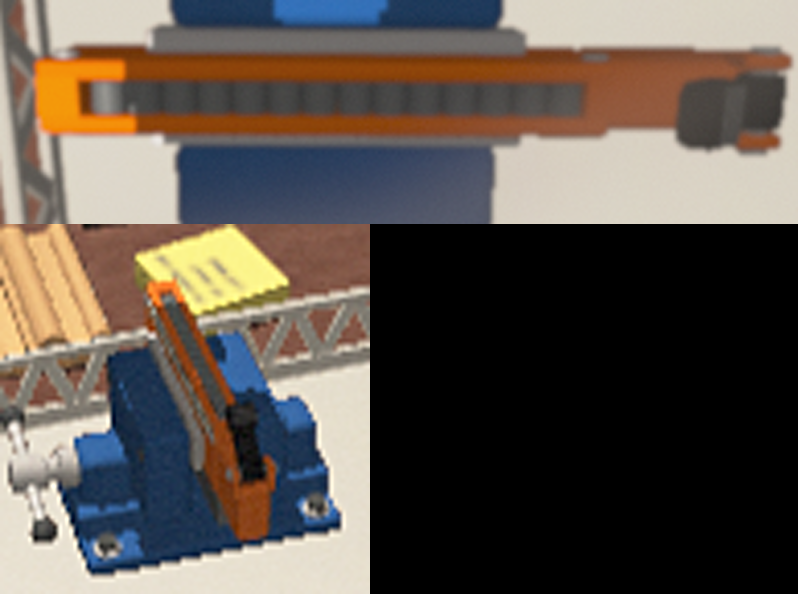

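All 14 leaves are down evenly in the slot. The lever is still up, with its pad at about (700,113) in the top crop. Next I'll push the lever along its arc.

Run:
```python
from h import *
def arc(a): return at(-.102+.0285*math.cos(a)-.008*math.sin(a), -.002+.0285*math.sin(a)+.008*math.cos(a))
arm.move_ptp(arc(.95)+[0,0,.03],A)
arm.line_to(arc(.95)+[0,0,.002],feed=.08,threshold=15)
def rep(k):
    o=arm.get_obs();print(k,(o["tool_pos"]-M).round(4),o["ft_force"].round(1),round(o["clock"],1))
for a in (.75,.55,.38,.22,.1,0):
    s=arm.line_to(arc(a),feed=.03,threshold=20);rep((a,s))
    if s:break
s=arm.line_to(at(-.0735,.002),feed=.02,threshold=12);rep(("end",s))
arm.line_to(at(-.0735,.05));arm.line_to(at(0,.097)-[.05,0,0])
a=arm.grab_frame("wrist")[:,:,::-1];s=arm.grab_frame("side")[:,:,::-1]
f=lambda i,w,h:cv2.resize(i,(w,h),interpolation=cv2.INTER_CUBIC)
cv2.imwrite("pics/c3.png",np.vstack([f(a[140:220,195:480],798,224),np.pad(f(s[170:260,285:375],370,370),((0,0),(0,428),(0,0)))]))
```

```text
(0.75, False) [ 0.0025 -0.0862  0.0233] [-0.8 -0.9 -0.1] 21.5
(0.55, False) [ 0.0022 -0.0815  0.0195] [-0.5 -0.1 -0.1] 21.9
(0.38, False) [ 0.0021 -0.0781  0.0157] [ 0.3 -0.1  0.6] 22.2
(0.22, False) [ 0.002  -0.0758  0.0117] [-0.2 -0.1 -0.1] 22.5
(0.1, False) [ 0.0019 -0.0743  0.0085] [-0.1 -0.3 -0.1] 22.8
(0, False) [ 0.0026 -0.0737  0.0065] [ 0.2 -0.7  4.8] 23.0
('end', True) [ 0.0034 -0.0737  0.0064] [-1.9 -0.2  8.1] 23.2
```

View pics/c3.png

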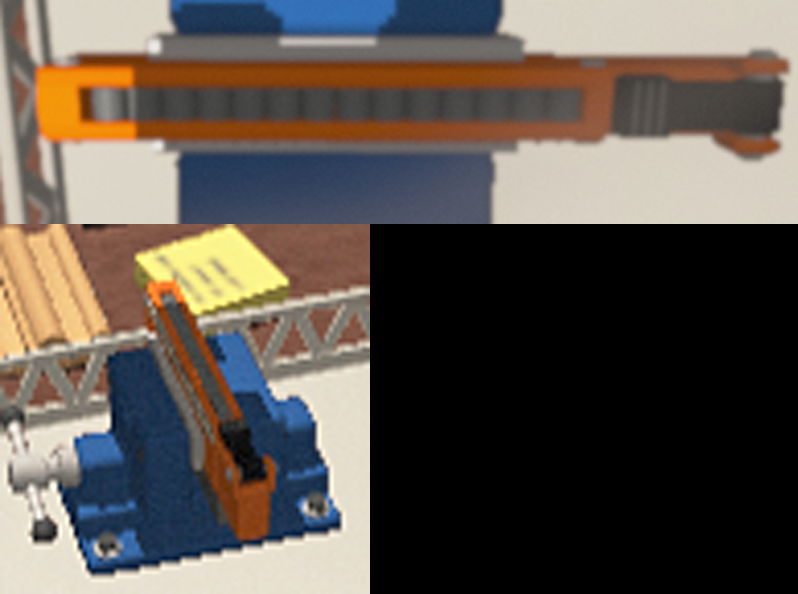

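The lever now lies flat, with its pad at (640,105) next to the row, and the leaves are flush. The arm is clear.

```bash
python3 -c "
from bench import arm
print(arm.hand_in())"
```

```text
the job is handed in; nothing more can be done
None
```

I pressed all 14 leaves flush, then pressed the lock lever flat, both confirmed in the camera pictures, and handed the job in at about 25 s of the 64 s; no verdict came back.

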